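# Screw the rear cap back onto the bare lens

## Task

One of the lenses on the turntable has lost its rear cap, which lies on the shelf. Set the cap squarely on the lens's steel mount, feel for the thread by turning it gently backwards (anticlockwise from above) until it drops into place, then screw it down clockwise until it is fully home. Never force it, leave everything else where it is, and let go of the cap.

Things in the scene. Friction and masses are not known exactly. Their poses are not given: they have to be found in the camera images.
- cap_center (a point): Centre (half-way up) of the loose rear cap: a black plastic cup, mouth down on the shelf, outer diameter 54 mm, 23.4 mm tall, 20 flat facets round its side (one faces its +x, then every 18 degrees); z up out of the closed top.
- cap: Origin at the centre of the cap's rim (underside), 11.7 mm below its centre. 24 to 45 g. Inside: bore 48 mm, ceiling 20.4 mm above the rim, and four round lugs 4 mm thick, 90 degrees apart, reaching in to a radius of 18.7 mm, their centres 5 mm above the rim.
- lens_top (a point): Centre of the flat top of the steel mount of the bare lens (the only lens without a cap), z up. The mount is a tube 35 mm wide, bevelled to 28 mm over its top 3 mm. The screwed-home cap's ceiling rests on this top, the cap's centre then 8.7 mm below this point, its rim 1 mm above the barrel's face.
- lens_thread (a point): On the mount's axis, 6 mm below its top, level with the top of its four threads (45.6 mm across). Lugs resting on the threads put the cap's centre 8.7 mm above this point. Between the threads are four entry gaps 20 degrees wide, 90 degrees apart; how they are turned differs each time and no measured yaw tells it (by chance the cap may drop straight in).
- lens_entry (a point): On the mount's axis, where the cap's centre lies once dropped in (about 7.5 mm lower than on the threads; within 1.5 mm). Get there by turning anticlockwise from above, up to 90 degrees, pressing lightly. A post 2.5 mm higher than the threads ends each gap: it stops the dropped cap turning on, blocks clockwise turning before the drop, and a lug may first land on it.
- lens: The bare lens: black barrel 72 mm wide, 52 mm just under the mount, upright and fixed on the turntable, which does not turn; origin at the centre of its foot, z up, mount top 91.5 mm above. Once dropped in, the cap turned clockwise sinks 29 mm per turn (right-hand thread) and is on its seat after 40 to 50 degrees; some 15 degrees later it tightens hard.
- lens_b: Capped black lens on the turntable, 100 mm tall, 72 mm wide, loose; origin under its foot. Leave alone.
- lens_c: Capped black lens on the turntable, 75 mm tall, 68 mm wide, loose; origin under its foot. Leave alone.
- blower: Silicone dust blower standing on its bulb, 62 mm wide, 100 mm tall; origin under it. Leave alone.
- battery_box: Plastic battery box, 75 x 55 x 26 mm; origin under its centre. Leave alone.
- qr_plate: Metal quick-release plate lying flat, 50 x 38 x 9 mm; origin under its centre. Leave alone.
- front_cap: Flat front lens cap, a disc 72 mm wide and 8 mm thick, not the cap wanted; origin under its centre. Leave alone.
- lens_pen: Cleaning pen lying flat, 100 x 12 x 12 mm, long along x; origin under its centre. Leave alone.
- filter_case: Flat clear filter case, 80 x 80 x 14 mm; origin under its centre. Leave alone.
Not all that is in view belongs to the job. There is more than one size of the cap; the job needs the smallest.

How it is judged:
By the outcome, as a careful person would: the job done as asked, in the order asked, and still so for the second after the job is handed in, with the robot touching nothing.
It also fails if it takes over 72 s, if anything falls off the work surface, if the arm or the gripper's body presses on something with over 40 N, if the wrist force passes 120 N, or if a joint passes its speed limit or range.

## Robot

A 6-joint arm with a two-finger parallel gripper is mounted at the origin on the work surface. World frame = base frame: x ahead of the robot, y to its left, z up, the work surface at z = 0. Lengths are in m, angles in rad, forces in N, time in s.
With the tool pointing down it reaches from about 0.25 to 0.725 m from the base axis. Payload 9.7 kg.
Tool frame: the origin (TCP) lies midway between the tips of the shut fingers; the grasp point (between the pads) lies 19 mm behind it; z points along the fingers, y is the line along which they close (so a half turn about z gives the same grasp; the last joint's range is limited). The gripper opens to 85 mm and grips with 20 to 120 N. Pads are 22 mm wide; open, the fingers measure 114 mm over their backs; the gripper's body (76 mm by 85 mm) begins 54 mm behind the grasp point. The pads swing forward as they close: fully open they stand 13 mm farther back than shut.
Start: joints at [-1.291, 0.087, 0.176, 1.66, 0, 1.571], TCP at [0.152, -0.529, 0.231] pointing down, gripper open.
Joint ranges: [-3.13, 3.13], [-0.85, 1.81], [-1.15, 1.24], [-2.2, 2.28], [-1.44, 1.52], [-3.14, 3.14]. Speed limits (rad/s): [2.22, 2.22, 2.57, 3.14, 3.14, 3.14].

## Interface

Orientations are given as a unit quaternion [x, y, z, w].
In Python, from cell import r, viewer, finder gives the robot as it stands.
- The arm moves only by the tool move_arm, never from a script. Its argument "targets" is a list of rows, each an object of numbers: "tx", "ty", "tz": the shift along the world's x, y, z scaled (see below); "rx", "ry", "rz": the turn, a rotation vector about the world's x, y, z scaled (see below); "hand": the opening, from 0 (shut) to 1 (fully open). A call has 1 to 8 rows; each row shifts and turns the commanded pose from where the row before left it; what a row does not reach is not made up. The controller multiplies each number of a shift by 0.4 m and each number of a turn by 8 degrees. A row lasts 1/10 s, in which the tool goes at most 50 mm and 8.59 degrees, less where a joint would pass 70% of its speed; a pose out of reach is approached as far as the arm can. A call with a number of a shift or a turn outside -1 to 1 is refused whole. A call with a gripper value outside its range is refused whole. The fingers move at their own pace and stop on an object; "grip_force" is the grip in N (left out, the last holds). Time passes only in rows, so rows that do not move let the fingers close. It gives the time, the measured TCP pose, the force, the opening and the grip force at its end, in the units of the state.
- r.observe(): the state, without advancing time (a new reading comes with each control period).
- viewer.snapshot(name): name is "scene" or "top" or "wrist"; returns (picture, depth): 384x512x3 uint8, red, green, blue; 384x512 float32, m along the optical axis (not along the pixel's ray), 0 where there is no reading.
- viewer.camera_model(name): a dict with "fovy" (degrees; the focal length in pixels is half the picture's height over the tangent of half this angle, whatever the lens; pixels are square), "cx", "cy" (the principal point, pixels), "rvec" (rotation vector, rad) and "tvec" (3), from world to camera coordinates, as OpenCV has them. Camera axes: x right, y down, z forward; pixel columns grow to the right and rows downward; lengths in m; the calibration is good to about 2 mm. A picture is of the moment at which its call begins: read the wrist's pose just before it. camera_model takes no time and is no camera call; for the wrist camera it gives the pose at the moment of the call.
- r.job_done(): hands the job in; it is judged then, once.
Trained networks look in the newest picture that a camera, given by its name, has taken for a name from the list of things; names that differ only in an ending like _2 or _b are one class to them, and where a whole thing is asked for, a point or a joint stands for the part that bears it (a point fixed in the world has none). Each returns a list of dicts, best first, with "p" (0 to 1); they miss things now and then, are a little off and sometimes report something else, mostly with a low value. They report only what shows in the picture. A call takes as long as a camera call. They do not tell look-alikes from the thing itself.
- finder.look_for(target, camera): "location" ([x, y, z] in m, in world coordinates, good to about 4 mm: the middle of the surface that is visible of it).
- finder.regions_of(target, camera): "region" (384x512 bool, what is visible of it).
- finder.mark_of(target, camera): "location" ([x, y, z] in m, in world coordinates, good to about 4 mm: a listed point, or the origin of a listed thing).
The state is a dict: "time_s": time; "joints": joint angles; "joint_vel": joint speeds; "joint_torque": joint torques, N m; "position": TCP position; "ee_rot": TCP orientation; "contact_force": force on the tool from outside, world axes, zero at the start; "ft_torque": the same for the moment, N m; "grip_width": finger opening in m; "grip_force": force on a finger pad.
Only numpy, scipy, OpenCV 4.12 (cv2) and the standard library are available. Lean on these libraries where they do the work, as an engineer would, in place of code of your own. Each camera call takes 0.05 s, during which the arm holds its last target. There are 200 camera calls.

## Working session

There is one attempt and no reset: what is moved stays moved. The work goes in short steps, Python scripts to look and compute and a tool call to move; the robot and the scene stay as the last step left them, time stands still between calls to the robot, and variables do not carry over. Pictures are saved under pics/ and viewed, at most 10 in all, crops included, and the job is handed in when it is done.

Besides the shell and the picture viewer there is one more tool, called after "Emit:" as a command line: name --argument value ..., lists and objects as JSON in quotes. move_arm: Moves the arm, as the interface text tells. Shifts and turns lie within -1 to 1; 1 stands for 0.4 m of shift or 8 degrees of turn. Its arguments: {"type":"object","properties":{"targets":{"type":"array"},"grip_force":{"type":"number"}},"required":["targets"]}

```bash
mkdir -p pics; ls
cat > h.py <<'E'
import numpy as np, cv2
from cell import r, viewer, finder
def save(img,n): cv2.imwrite('pics/'+n,cv2.cvtColor(img,cv2.COLOR_RGB2BGR))
def model(n):
    m=viewer.camera_model(n); f=192/np.tan(np.radians(m['fovy']/2))
    return f,m['cx'],m['cy'],cv2.Rodrigues(np.array(m['rvec'],float))[0],np.array(m['tvec'],float)
def world(m,u,v,d):
    f,cx,cy,R,t=m
    p=np.stack([(u-cx)/f*d,(v-cy)/f*d,d],-1)
    return (p-t)@R
def pix(m,P):
    f,cx,cy,R,t=m; c=R@np.array(P)+t
    return np.round([cx+f*c[0]/c[2],cy+f*c[1]/c[2]],1)
def cloud(m,d):
    v,u=np.mgrid[:d.shape[0],:d.shape[1]]
    return world(m,u,v,d)
E
python3 - <<'E'
from h import *
np.set_printoptions(precision=4,suppress=True)
a,d=viewer.snapshot('scene'); m=model('scene')
b,e=viewer.snapshot('top'); mt=model('top')
save(np.vstack([a,b])if 0 else np.hstack([cv2.resize(a,(400,300)),cv2.resize(b,(400,300))]),'a.png')
save(b,'top.png')
for c,mm in(('scene',m),('top',mt)):
  for t in('cap_center','lens_top','lens'):
    for q in finder.mark_of(t,c)[:4]: print(c,t,round(q['p'],2),np.array(q['location']),pix(mm,q['location']))
print(r.observe()['position'],r.observe()['ee_rot'],r.observe()['time_s'])
E
```

```text
pics
scene cap_center 0.94 [ 0.6103 -0.261   0.0152] [158.8 201.6]
scene cap_center 0.81 [ 0.4051 -0.1513  0.0155] [213.6 169.9]
scene cap_center 0.62 [ 0.5    -0.2158  0.0142] [186.  183.2]
scene lens_top 0.64 [ 0.5569 -0.0162  0.1145] [230.9 187.5]
scene lens_top 0.46 [ 0.3477 -0.2962 -0.0008] [185.9 155.1]
scene lens 0.86 [0.6243 0.1256 0.0245] [267.  233.8]
scene lens 0.85 [ 0.5533 -0.0114  0.0247] [234.  206.3]
scene lens 0.84 [0.4703 0.1231 0.0263] [280.5 198.5]
top cap_center 0.91 [ 0.6101 -0.2611  0.0165] [377.5 168.3]
top cap_center 0.62 [ 0.4091 -0.1504  0.011 ] [335.3 242.4]
top cap_center 0.58 [ 0.5018 -0.2165  0.0088] [360.1 208.2]
top lens_top 0.75 [ 0.5509 -0.015   0.1148] [288.2 183.5]
top lens_top 0.42 [ 0.3537 -0.2932  0.    ] [388.1 264.8]
top lens 0.62 [ 0.5555 -0.0129  0.025 ] [285.  185.5]
top lens 0.57 [0.6249 0.1285 0.022 ] [233.  158.6]
top lens 0.56 [0.4647 0.1174 0.0257] [234.9 218.3]
[ 0.1519 -0.5286  0.2312] [ 0.9902  0.1394 -0.     -0.0001] 0.4
```

View pics/top.png

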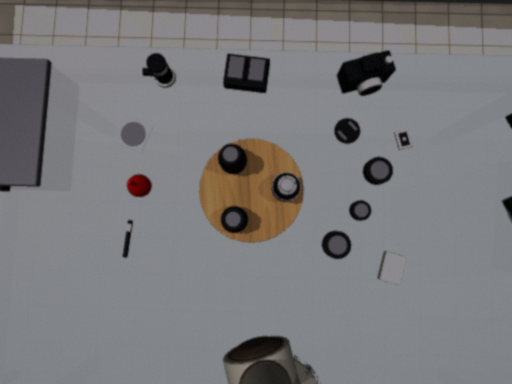

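View pics/a.png

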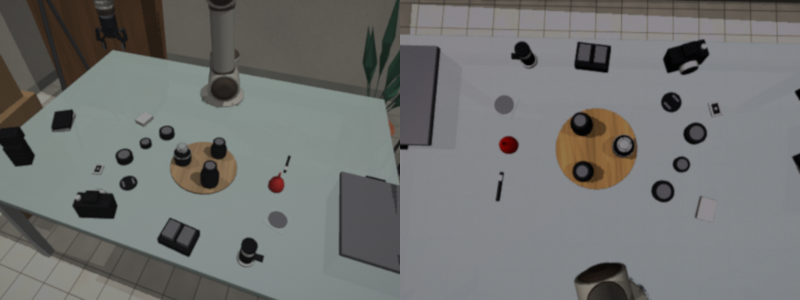

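Run:
```python
from h import *
np.set_printoptions(precision=4,suppress=True)
b,e=viewer.snapshot('top'); mt=model('top')
c=b[130:280,310:430]; save(cv2.convertScaleAbs(cv2.resize(c,None,fx=4,fy=4,interpolation=cv2.INTER_CUBIC),alpha=1.8),'crop.png')
P=cloud(mt,e)
for n,x,y,z0 in(('A',.610,-.261,.015),('B',.409,-.15,.015),('C',.502,-.216,.015),('lens',.553,-.013,.09)):
  s=(np.hypot(P[...,0]-x,P[...,1]-y)<.05)&(P[...,2]>z0)
  q=P[s]; print(n,s.sum(),q.max(0)-q.min(0),(q.max(0)+q.min(0))/2,np.median(q[:,2]))
P2=P[185:195,230:245].reshape(-1,3); print('table',np.median(P2,0), P[300,150])
f,cx,cy,R,t=model('wrist'); print('wrist cam',-R.T@t,R)
```

```text
A 615 [0.073  0.0723 0.0204] [ 0.6053 -0.2599  0.0255] 0.030521955805769635
B 638 [0.0699 0.0712 0.0205] [ 0.4047 -0.1498  0.0254] 0.030922873960028192
C 338 [0.0505 0.0522 0.0127] [ 0.4976 -0.2133  0.0214] 0.022904360914130516
lens 350 [0.0501 0.0495 0.0295] [ 0.5494 -0.011   0.105 ] 0.11138820650556217
table [0.5414 0.1144 0.0249] [ 0.2424  0.3375 -0.0017]
wrist cam [ 0.2159 -0.5105  0.3758] [[ 0.2765 -0.961  -0.0003]
 [-0.9259 -0.2665  0.2676]
 [-0.2572 -0.0738 -0.9635]]
```

View pics/crop.png

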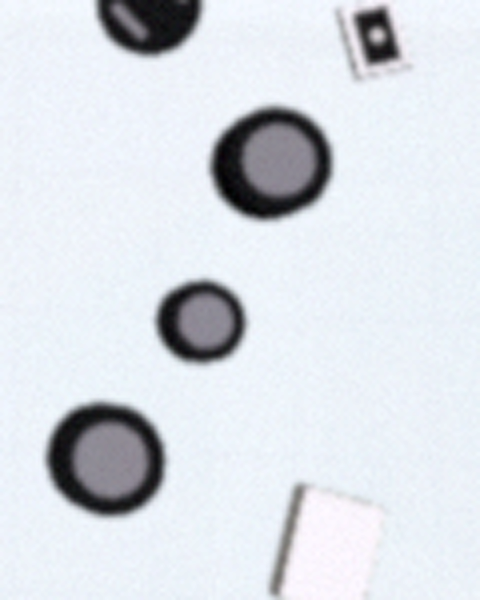

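The three caps appear at top-view pixels (377,170), (360,210) and (336,245). The one at (360,210) is the smallest, about 52 mm wide and 23 mm tall, and fits the description. The others are about 72 mm wide and 30 mm tall.

Emit:
move_arm --targets '[{"tx": 0.09,"ty": 0.08,"tz": -0.006,"hand": 1},{"tx": 0.09,"ty": 0.08,"tz": -0.006,"hand": 1},{"tx": 0.09,"ty": 0.08,"tz": -0.006,"hand": 1},{"tx": 0.09,"ty": 0.08,"tz": -0.006,"hand": 1},{"tx": 0.09,"ty": 0.08,"tz": -0.006,"hand": 1},{"tx": 0.09,"ty": 0.08,"tz": -0.006,"hand": 1},{"tx": 0.09,"ty": 0.08,"tz": -0.006,"hand": 1},{"tx": 0.09,"ty": 0.08,"tz": -0.006,"hand": 1}]'

```text
invalid input at $.targets[0]: expected keys tx, ty, tz, rx, ry, rz, hand
```

Emit:
move_arm --targets '[{"tx": 0.09,"ty": 0.08,"tz": -0.006,"hand": 1},{"tx": 0.09,"ty": 0.08,"tz": -0.006,"hand": 1},{"hand": 1},{"hand": 1}]'

```text
invalid input at $.targets[0]: expected keys tx, ty, tz, rx, ry, rz, hand
```

Run:
```python
from h import *
np.set_printoptions(precision=4,suppress=True)
m=model('wrist');o=r.observe();b,e=viewer.snapshot('wrist')
save(b,'w1.png')
for q in finder.mark_of('cap_center','wrist')[:3]: print(q['p'],np.array(q['location']),pix(m,q['location']))
P=cloud(m,e)
s=(np.hypot(P[...,0]-.5,P[...,1]+.215)<.045)&(P[...,2]>.018)&(P[...,2]<.03)
q=P[s];print(s.sum(),np.ptp(q,0),(q.max(0)+q.min(0))/2,np.median(q[:,2]))
h=cv2.convexHull(q[:,:2].astype(np.float32)); print(cv2.minEnclosingCircle(h))
print(o['position'],o['ee_rot'],o['joints'],o['time_s'],o['contact_force'],o['grip_width'])
```

```text
Traceback (most recent call last):
ValueError: zero-size array to reduction operation maximum which has no identity
```

View pics/w1.png

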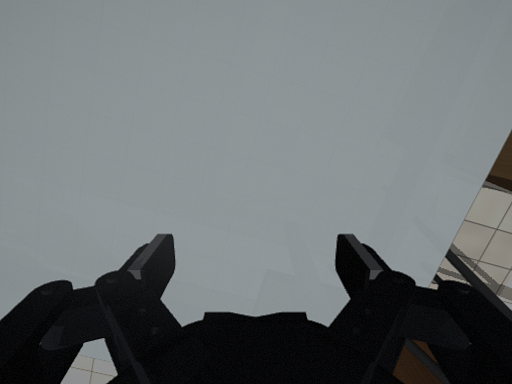

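The move was refused because every row needs all the keys. The wrist picture shows only bare table and the fingers, since the arm hasn't moved yet.

Emit:
move_arm --targets '[{"tx": 0.09,"ty": 0.08,"tz": -0.006,"rx": 0,"ry": 0,"rz": 0,"hand": 1},{"tx": 0.09,"ty": 0.08,"tz": -0.006,"rx": 0,"ry": 0,"rz": 0,"hand": 1},{"tx": 0.09,"ty": 0.08,"tz": -0.006,"rx": 0,"ry": 0,"rz": 0,"hand": 1},{"tx": 0.09,"ty": 0.08,"tz": -0.006,"rx": 0,"ry": 0,"rz": 0,"hand": 1},{"tx": 0.09,"ty": 0.08,"tz": -0.006,"rx": 0,"ry": 0,"rz": 0,"hand": 1},{"tx": 0.09,"ty": 0.08,"tz": -0.006,"rx": 0,"ry": 0,"rz": 0,"hand": 1},{"tx": 0.09,"ty": 0.08,"tz": -0.006,"rx": 0,"ry": 0,"rz": 0,"hand": 1},{"tx": 0.09,"ty": 0.08,"tz": -0.006,"rx": 0,"ry": 0,"rz": 0,"hand": 1}]'

```text
time_s: 1.35
position: [0.4411, -0.271, 0.2123]
ee_rot: [0.99, 0.139, 0.0, 0.0]
contact_force: [0.3, -1.7, 0.8]
grip_width: 0.0854
grip_force: 0.0
```

Emit:
move_arm --targets '[{"tx": 0.09,"ty": 0.08,"tz": -0.006,"rx": 0,"ry": 0,"rz": 0,"hand": 1},{"tx": 0.06,"ty": 0.06,"tz": -0.006,"rx": 0,"ry": 0,"rz": 0,"hand": 1},{"tx": 0,"ty": 0,"tz": 0,"rx": 0,"ry": 0,"rz": 0,"hand": 1},{"tx": 0,"ty": 0,"tz": 0,"rx": 0,"ry": 0,"rz": 0,"hand": 1}]'

```text
time_s: 1.75
position: [0.5001, -0.216, 0.207]
ee_rot: [0.99, 0.14, -0.0, -0.0]
contact_force: [0.6, 0.9, -0.5]
grip_width: 0.0855
grip_force: 0.0
```

```bash
cat > w.py <<'E'
from h import *
np.set_printoptions(precision=4,suppress=True)
m=model('wrist');o=r.observe();b,e=viewer.snapshot('wrist')
save(b,'w2.png')
print(o['position'],o['ee_rot'],o['joints'],o['time_s'],o['contact_force'],o['grip_width'])
for q in finder.mark_of('cap_center','wrist')[:3]: print(q['p'],np.array(q['location']),pix(m,q['location']))
P=cloud(m,e)
s=(np.hypot(P[...,0]-.5,P[...,1]+.215)<.045)&(P[...,2]>.019)&(P[...,2]<.03)
q=P[s]
if len(q):
  print(s.sum(),np.ptp(q,0),(q.max(0)+q.min(0))/2,np.median(q[:,2]))
  h=cv2.convexHull(q[:,:2].astype(np.float32)); print(cv2.minEnclosingCircle(h))
E
python3 w.py
```

```text
[ 0.5001 -0.216   0.207 ] [ 0.9901  0.1403 -0.0004 -0.0001] [-0.4076  0.0671  0.1077  1.6122 -0.0002  2.4524] 1.75 [ 0.5999  0.8861 -0.4921] 0.0855442634390505
0.93 [ 0.6079 -0.2657  0.0168] [320.9  96.1]
0.83 [ 0.4988 -0.2172  0.0072] [255.2 171.1]
0.73 [ 0.4012 -0.1532  0.0153] [189.3 227.9]
1477 [0.0541 0.0538 0.0084] [ 0.4987 -0.2155  0.0235] 0.02537350991141347
((0.4985308349132538, -0.21559026837348938), 0.027382805943489075)
```

View pics/w2.png

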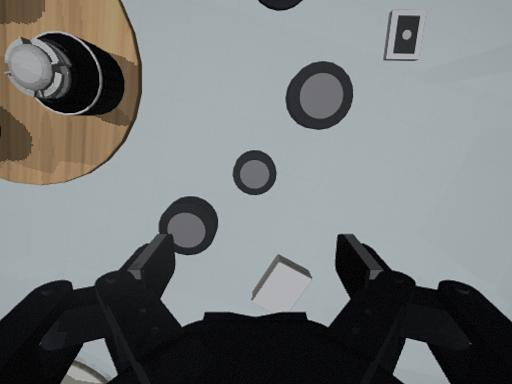

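The cap wanted is at (255,171) and the bare mount shows at (33,65). I'll turn the gripper 72° so the last joint has room both ways, and come lower.

Emit:
move_arm --targets '[{"tx": -0.004,"ty": 0.001,"tz": -0.02,"rx": 0,"ry": 0,"rz": 1,"hand": 1},{"tx": 0,"ty": 0,"tz": -0.02,"rx": 0,"ry": 0,"rz": 1,"hand": 1},{"tx": 0,"ty": 0,"tz": -0.02,"rx": 0,"ry": 0,"rz": 1,"hand": 1},{"tx": 0,"ty": 0,"tz": -0.02,"rx": 0,"ry": 0,"rz": 1,"hand": 1},{"tx": 0,"ty": 0,"tz": -0.02,"rx": 0,"ry": 0,"rz": 1,"hand": 1},{"tx": 0,"ty": 0,"tz": -0.02,"rx": 0,"ry": 0,"rz": 1,"hand": 1},{"tx": 0,"ty": 0,"tz": -0.02,"rx": 0,"ry": 0,"rz": 1,"hand": 1},{"tx": 0,"ty": 0,"tz": -0.02,"rx": 0,"ry": 0,"rz": 1,"hand": 1}]'

```text
time_s: 2.65
position: [0.4975, -0.2174, 0.1434]
ee_rot: [0.765, 0.644, 0.0, 0.0]
contact_force: [-0.4, 0.1, 0.0]
grip_width: 0.0854
grip_force: 0.0
```

Emit:
move_arm --targets '[{"tx": 0,"ty": 0,"tz": -0.02,"rx": 0,"ry": 0,"rz": 1,"hand": 1},{"tx": 0,"ty": 0,"tz": 0,"rx": 0,"ry": 0,"rz": 0,"hand": 1},{"tx": 0,"ty": 0,"tz": 0,"rx": 0,"ry": 0,"rz": 0,"hand": 1}]'

```text
time_s: 2.95
position: [0.4978, -0.217, 0.1357]
ee_rot: [0.721, 0.693, 0.0, 0.0]
contact_force: [0.4, 0.7, -0.3]
grip_width: 0.0852
grip_force: 0.0
```

```bash
python3 w.py
```

```text
[ 0.4978 -0.217   0.1357] [0.7211 0.6929 0.     0.0001] [-0.411   0.0549 -0.0424  1.4733 -0.      1.1996] 2.95 [ 0.409   0.7038 -0.2947] 0.08522663982877791
0.82 [ 0.5016 -0.2152  0.0102] [259.4 182.5]
0.7 [ 0.4059 -0.1529  0.0169] [156.3 124.1]
0.62 [ 0.6076 -0.2619  0.0168] [362.2 223.4]
2326 [0.0533 0.0544 0.0084] [ 0.498  -0.2157  0.0235] 0.025383036277927606
((0.49841636419296265, -0.21556103229522705), 0.027452528476715088)
```

View pics/w2.png

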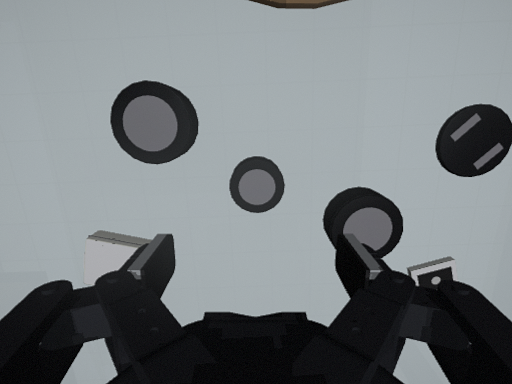

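The cap is at (258,184), centred under the fingers, with nothing in the fingers' way. I'll descend, then grip.

Emit:
move_arm --targets '[{"tx": 0.0013,"ty": 0.0035,"tz": -0.12,"rx": 0,"ry": 0,"rz": 0,"hand": 1},{"tx": 0,"ty": 0,"tz": -0.1,"rx": 0,"ry": 0,"rz": 0,"hand": 1},{"tx": 0,"ty": 0,"tz": -0.08,"rx": 0,"ry": 0,"rz": 0,"hand": 1},{"tx": 0,"ty": 0,"tz": -0.03,"rx": 0,"ry": 0,"rz": 0,"hand": 1},{"tx": 0,"ty": 0,"tz": -0.006,"rx": 0,"ry": 0,"rz": 0,"hand": 1},{"tx": 0,"ty": 0,"tz": 0,"rx": 0,"ry": 0,"rz": 0,"hand": 1},{"tx": 0,"ty": 0,"tz": 0,"rx": 0,"ry": 0,"rz": 0,"hand": 1}]'

```text
time_s: 3.75
position: [0.5, -0.2154, 0.0029]
ee_rot: [0.719, 0.695, 0.001, 0.001]
contact_force: [-0.5, 1.1, -0.4]
grip_width: 0.0854
grip_force: 0.0
```

Emit:
move_arm --targets '[{"tx": 0,"ty": 0,"tz": 0,"rx": 0,"ry": 0,"rz": 0,"hand": 0.5},{"tx": 0,"ty": 0,"tz": 0,"rx": 0,"ry": 0,"rz": 0,"hand": 0.5},{"tx": 0,"ty": 0,"tz": 0,"rx": 0,"ry": 0,"rz": 0,"hand": 0.5},{"tx": 0,"ty": 0,"tz": 0,"rx": 0,"ry": 0,"rz": 0,"hand": 0.4},{"tx": 0,"ty": 0,"tz": 0,"rx": 0,"ry": 0,"rz": 0,"hand": 0.4},{"tx": 0,"ty": 0,"tz": 0,"rx": 0,"ry": 0,"rz": 0,"hand": 0.4}]' --grip_force 35

```text
time_s: 4.35
position: [0.4993, -0.215, 0.0021]
ee_rot: [0.719, 0.695, 0.0, 0.001]
contact_force: [-1.6, 0.8, 6.9]
grip_width: 0.053
grip_force: 36.4
```

Emit:
move_arm --targets '[{"tx": 0,"ty": 0,"tz": 0.06,"rx": 0,"ry": 0,"rz": 0,"hand": 0.4},{"tx": 0,"ty": 0,"tz": 0.12,"rx": 0,"ry": 0,"rz": 0,"hand": 0.4},{"tx": 0.033,"ty": 0.08,"tz": 0.08,"rx": 0,"ry": 0,"rz": 0,"hand": 0.4},{"tx": 0.033,"ty": 0.08,"tz": 0.08,"rx": 0,"ry": 0,"rz": 0,"hand": 0.4},{"tx": 0.033,"ty": 0.08,"tz": 0.08,"rx": 0,"ry": 0,"rz": 0,"hand": 0.4},{"tx": 0.033,"ty": 0.08,"tz": 0.08,"rx": 0,"ry": 0,"rz": 0,"hand": 0.4},{"tx": 0,"ty": 0,"tz": 0,"rx": 0,"ry": 0,"rz": 0,"hand": 0.4},{"tx": 0,"ty": 0,"tz": 0,"rx": 0,"ry": 0,"rz": 0,"hand": 0.4}]'

```text
time_s: 5.15
position: [0.5521, -0.0862, 0.2015]
ee_rot: [0.719, 0.695, 0.0, 0.001]
contact_force: [0.5, 0.1, -1.0]
grip_width: 0.0533
grip_force: 37.2
```

```bash
cat > w3.py <<'E'
from h import *
np.set_printoptions(precision=4,suppress=True)
m=model('wrist');o=r.observe();b,e=viewer.snapshot('wrist')
save(b,'w3.png')
print(o['position'],o['ee_rot'],o['joints'],o['time_s'],o['contact_force'],o['grip_width'])
for t in('lens_top','lens_thread','lens_entry','cap_center'):
  for q in finder.mark_of(t,'wrist')[:2]: print(t,q['p'],np.array(q['location']),pix(m,q['location']))
P=cloud(m,e)
N=np.hypot(P[...,0]-.552,P[...,1]+.013)<.045
for lo,hi in((.1125,.12),(.104,.1105),(.08,.09)):
  s=N&(P[...,2]>lo)&(P[...,2]<hi);q=P[s]
  if len(q)>5: print(lo,s.sum(),np.ptp(q,0),(q.max(0)+q.min(0))/2,np.median(q[:,2]),cv2.minEnclosingCircle(cv2.convexHull(q[:,:2].astype(np.float32))))
# cap held
D=P-o['position']; s=(np.hypot(D[...,0],D[...,1])<.035)&(D[...,2]<.06)&(D[...,2]>.0)
q=D[s]
if len(q)>30:
  top=q[q[:,2]>np.percentile(q[:,2],40)]; print('cap rel',len(q),(q.max(0)+q.min(0))/2,np.ptp(q,0),np.percentile(q[:,2],[5,50,95]))
E
python3 w3.py
```

```text
[ 0.5521 -0.0862  0.2015] [0.7186 0.6954 0.0003 0.0006] [-0.1548  0.0974  0.1294  1.6015 -0.0002  1.4487] 5.15 [ 0.4806  0.1456 -1.0152] 0.05331909366509277
lens_top 0.65 [ 0.5584 -0.0154  0.1148] [260.8 111.9]
lens_thread 0.6 [ 0.5499 -0.015   0.1139] [250.5 111.7]
lens_entry 0.67 [ 0.5519 -0.0147  0.1087] [252.9 111.4]
cap_center 0.74 [ 0.5531 -0.0883  0.1993] [258.2 237.9]
cap_center 0.67 [ 0.4037 -0.1548  0.0173] [144.2 227.8]
0.1125 1810 [0.0447 0.0443 0.0075] [ 0.5504 -0.0126  0.1162] 0.11780266862212568 ((0.5504511594772339, -0.012813077308237553), 0.022808348760008812)
0.104 146 [0.0441 0.0438 0.0064] [ 0.5506 -0.0127  0.1072] 0.10498853745159284 ((0.5504921674728394, -0.012889144010841846), 0.022792933508753777)
0.08 1213 [0.0706 0.0678 0.01  ] [ 0.5505 -0.0127  0.085 ] 0.08483428072722891 ((0.5510873198509216, -0.013327473774552345), 0.03609459102153778)
cap rel 11908 [ 0.0007 -0.0003  0.03  ] [0.0677 0.0542 0.0599] [0.0129 0.0233 0.0494]
```

View pics/w3.png

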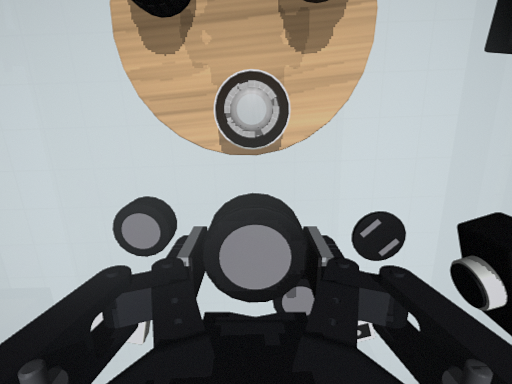

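Run:
```python
from h import *
np.set_printoptions(precision=4,suppress=True)
m=model('wrist');o=r.observe();b,e=viewer.snapshot('wrist')
P=cloud(m,e);D=P-o['position']
s=(abs(D[...,0])<.029)&(abs(D[...,1])<.04)&(D[...,2]>.017)&(D[...,2]<.032)
print(np.percentile(D[s][:,2],[5,25,50,75,95]))
s&=(abs(D[...,2]-.0235)<.004)
q=D[s];A=np.c_[q[:,:2],np.ones(len(q))];print('plane',np.linalg.lstsq(A,q[:,2],rcond=None)[0])
for x in(-.012,0,.012):
  k=q[abs(q[:,0]-x)<.003]; print(x,k[:,1].min(),k[:,1].max())
# grey top disc in image
hsv=b.max(2); k=s&(hsv>75); q=D[k]; print(k.sum(),cv2.minEnclosingCircle(cv2.convexHull(q[:,:2].astype(np.float32))),q.mean(0))
N=np.hypot(P[...,0]-.5505,P[...,1]+.0128)<.012; print('mount top',np.percentile(P[N][:,2],[5,25,50,75,95]))
# yaw of the threads: height vs azimuth at r 20-22
X,Y=P[...,0]-.5505,P[...,1]+.0128; R=np.hypot(X,Y); a=np.degrees(np.arctan2(Y,X))%90
k=(R>.0195)&(R<.0220)
for i in range(0,90,6):
  z=P[k&(a>=i)&(a<i+6)][:,2]; print(i,len(z),np.median(z).round(4),end='; ')
```

```text
[0.0214 0.0228 0.0233 0.0237 0.0246]
plane [-0.0035 -0.0089  0.0232]
-0.012 -0.02527145133989571 0.02537516380289745
0 -0.027163834340330775 0.026700994667030298
0.012 -0.024327967620658197 0.024252772573401513
3733 ((-0.00031552964355796576, 0.0025694346986711025), 0.030093498528003693) [-0.0009 -0.0004  0.0234]
mount top [0.1178 0.1187 0.3444 0.3444 0.3444]
0 33 0.1123; 6 29 0.1046; 12 33 0.1046; 18 30 0.1053; 24 34 0.1146; 30 37 0.1124; 36 30 0.1127; 42 32 0.1124; 48 35 0.1123; 54 33 0.1124; 60 34 0.1125; 66 35 0.1127; 72 32 0.1124; 78 33 0.1125; 84 35 0.1123;
```

Emit:
move_arm --targets '[{"tx": -0.004,"ty": 0.084,"tz": 0,"rx": 0,"ry": 0,"rz": 0,"hand": 0.4},{"tx": 0,"ty": 0.1,"tz": -0.03,"rx": 0,"ry": 0,"rz": 0,"hand": 0.4},{"tx": 0,"ty": 0,"tz": -0.1,"rx": 0,"ry": 0,"rz": 0,"hand": 0.4},{"tx": 0,"ty": 0,"tz": -0.05,"rx": 0,"ry": 0,"rz": 0,"hand": 0.4},{"tx": 0,"ty": 0,"tz": 0,"rx": 0,"ry": 0,"rz": 0,"hand": 0.4},{"tx": 0,"ty": 0,"tz": 0,"rx": 0,"ry": 0,"rz": 0,"hand": 0.4}]'

```text
time_s: 6.05
position: [0.5498, -0.0136, 0.1293]
ee_rot: [0.719, 0.695, -0.0, -0.0]
contact_force: [-0.2, -1.2, 0.2]
grip_width: 0.0526
grip_force: 37.2
```

Emit:
move_arm --targets '[{"tx": 0.0018,"ty": 0.0025,"tz": -0.016,"rx": 0,"ry": 0,"rz": 0,"hand": 0.4},{"tx": 0,"ty": 0,"tz": -0.014,"rx": 0,"ry": 0,"rz": 0,"hand": 0.4},{"tx": 0,"ty": 0,"tz": -0.0025,"rx": 0,"ry": 0,"rz": 0,"hand": 0.4},{"tx": 0,"ty": 0,"tz": -0.0025,"rx": 0,"ry": 0,"rz": 0,"hand": 0.4},{"tx": 0,"ty": 0,"tz": 0,"rx": 0,"ry": 0,"rz": 0,"hand": 0.4},{"tx": 0,"ty": 0,"tz": 0,"rx": 0,"ry": 0,"rz": 0,"hand": 0.4}]'

```text
time_s: 6.65
position: [0.5508, -0.0122, 0.1151]
ee_rot: [0.719, 0.695, 0.0, 0.0]
contact_force: [-0.2, -0.9, -0.2]
grip_width: 0.0527
grip_force: 37.2
```

Emit:
move_arm --targets '[{"tx": 0,"ty": 0,"tz": -0.0025,"rx": 0,"ry": 0,"rz": 0,"hand": 0.4},{"tx": 0,"ty": 0,"tz": -0.0025,"rx": 0,"ry": 0,"rz": 0,"hand": 0.4},{"tx": 0,"ty": 0,"tz": -0.0025,"rx": 0,"ry": 0,"rz": 0,"hand": 0.4},{"tx": 0,"ty": 0,"tz": 0,"rx": 0,"ry": 0,"rz": 0,"hand": 0.4}]'

```text
time_s: 7.05
position: [0.5506, -0.0122, 0.1117]
ee_rot: [0.719, 0.695, -0.0, -0.0]
contact_force: [-0.0, 0.7, 0.3]
grip_width: 0.053
grip_force: 37.2
```

Emit:
move_arm --targets '[{"tx": 0,"ty": 0,"tz": -0.0025,"rx": 0,"ry": 0,"rz": 0,"hand": 0.4},{"tx": 0,"ty": 0,"tz": 0,"rx": 0,"ry": 0,"rz": 0,"hand": 0.4}]'

```text
time_s: 7.25
position: [0.5507, -0.0122, 0.1108]
ee_rot: [0.719, 0.695, -0.0, -0.0]
contact_force: [0.3, 0.2, 0.6]
grip_width: 0.0528
grip_force: 37.2
```

Emit:
move_arm --targets '[{"tx": 0,"ty": 0,"tz": -0.0025,"rx": 0,"ry": 0,"rz": 0,"hand": 0.4},{"tx": 0,"ty": 0,"tz": 0,"rx": 0,"ry": 0,"rz": 0,"hand": 0.4}]'

```text
time_s: 7.45
position: [0.5507, -0.0122, 0.1098]
ee_rot: [0.719, 0.695, -0.0, -0.0]
contact_force: [-0.0, 0.2, -0.1]
grip_width: 0.0528
grip_force: 37.2
```

Emit:
move_arm --targets '[{"tx": 0,"ty": 0,"tz": -0.0025,"rx": 0,"ry": 0,"rz": 0,"hand": 0.4},{"tx": 0,"ty": 0,"tz": 0,"rx": 0,"ry": 0,"rz": 0,"hand": 0.4}]'

```text
time_s: 7.65
position: [0.5508, -0.0122, 0.1089]
ee_rot: [0.719, 0.695, 0.0, 0.0]
contact_force: [0.7, -0.3, 0.8]
grip_width: 0.0531
grip_force: 37.3
```

Emit:
move_arm --targets '[{"tx": 0,"ty": 0,"tz": -0.0025,"rx": 0,"ry": 0,"rz": 0,"hand": 0.4},{"tx": 0,"ty": 0,"tz": 0,"rx": 0,"ry": 0,"rz": 0,"hand": 0.4}]'

```text
time_s: 7.85
position: [0.5511, -0.0122, 0.1081]
ee_rot: [0.719, 0.695, 0.0, 0.0]
contact_force: [1.3, 1.1, 1.3]
grip_width: 0.0529
grip_force: 37.4
```

Emit:
move_arm --targets '[{"tx": 0,"ty": 0,"tz": -0.0025,"rx": 0,"ry": 0,"rz": 0,"hand": 0.4},{"tx": 0,"ty": 0,"tz": 0,"rx": 0,"ry": 0,"rz": 0,"hand": 0.4}]'

```text
time_s: 8.05
position: [0.5514, -0.0122, 0.1071]
ee_rot: [0.719, 0.695, 0.001, 0.0]
contact_force: [4.3, 0.3, 2.1]
grip_width: 0.053
grip_force: 37.3
```

Emit:
move_arm --targets '[{"tx": 0,"ty": 0,"tz": -0.0012,"rx": 0,"ry": 0,"rz": 0,"hand": 0.4},{"tx": 0,"ty": 0,"tz": 0,"rx": 0,"ry": 0,"rz": 0,"hand": 0.4}]'

```text
time_s: 8.25
position: [0.5513, -0.0121, 0.1067]
ee_rot: [0.719, 0.695, 0.001, 0.0]
contact_force: [5.8, 0.8, 2.6]
grip_width: 0.0529
grip_force: 37.5
```

Emit:
move_arm --targets '[{"tx": 0.002,"ty": 0,"tz": 0,"rx": 0,"ry": 0,"rz": 0,"hand": 0.4},{"tx": 0,"ty": 0,"tz": 0,"rx": 0,"ry": 0,"rz": 0,"hand": 0.4}]'

```text
time_s: 8.45
position: [0.5515, -0.0122, 0.1064]
ee_rot: [0.719, 0.695, -0.0, -0.0]
contact_force: [3.6, 0.7, 1.9]
grip_width: 0.0531
grip_force: 37.4
```

Run:
```python
from h import *
np.set_printoptions(precision=4,suppress=True)
o=r.observe();print(o['position'],o['ee_rot'],o['contact_force'],o['ft_torque'],o['joints'])
m=model('wrist');b,e=viewer.snapshot('wrist');P=cloud(m,e);D=P-o['position']
s=(abs(D[...,0])<.02)&(abs(D[...,1])<.02)&(D[...,2]>.012)&(D[...,2]<.035)
q=D[s];A=np.c_[q[:,:2],np.ones(len(q))];print('plane',np.linalg.lstsq(A,q[:,2],rcond=None)[0])
save(cv2.resize(b[120:330,150:370],None,fx=2.5,fy=2.5),'w4.png')
```

```text
[ 0.5515 -0.0122  0.1064] [ 0.7192  0.6948 -0.     -0.0001] [3.5617 0.6766 1.9229] [ 0.1245 -0.6647  0.1409] [-0.0221  0.0797 -0.0727  1.4185  0.0001  1.5831]
plane [-0.0077 -0.0124  0.0233]
```

View pics/w4.png

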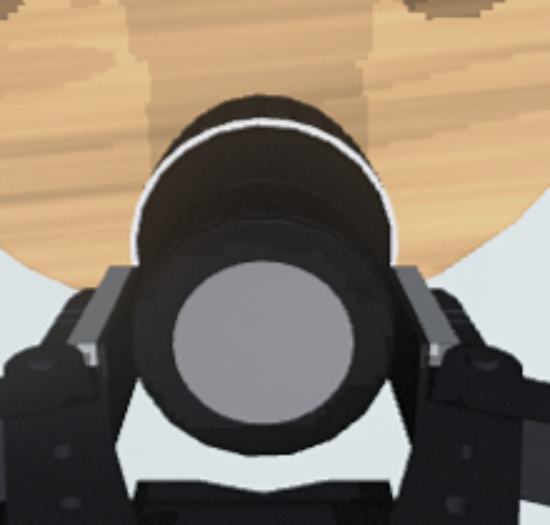

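The cap is still level in the grip. It is lower than it would be resting on the threads, so the lugs seem to have entered the gaps by chance. I'll keep easing down.

Emit:
move_arm --targets '[{"tx": 0.001,"ty": 0,"tz": -0.002,"rx": 0,"ry": 0,"rz": 0,"hand": 0.4},{"tx": 0,"ty": 0,"tz": 0,"rx": 0,"ry": 0,"rz": 0,"hand": 0.4}]'

```text
time_s: 8.7
position: [0.5517, -0.0122, 0.1053]
ee_rot: [0.719, 0.695, -0.0, -0.0]
contact_force: [1.6, 0.4, 1.8]
grip_width: 0.053
grip_force: 37.4
```

Emit:
move_arm --targets '[{"tx": 0.001,"ty": 0,"tz": -0.002,"rx": 0,"ry": 0,"rz": 0,"hand": 0.4},{"tx": 0,"ty": 0,"tz": 0,"rx": 0,"ry": 0,"rz": 0,"hand": 0.4}]'

```text
time_s: 8.9
position: [0.5518, -0.0123, 0.1042]
ee_rot: [0.719, 0.695, -0.001, -0.001]
contact_force: [-0.4, 0.1, -0.4]
grip_width: 0.0527
grip_force: 37.2
```

Emit:
move_arm --targets '[{"tx": 0,"ty": 0,"tz": -0.002,"rx": 0,"ry": 0,"rz": 0,"hand": 0.4},{"tx": 0,"ty": 0,"tz": 0,"rx": 0,"ry": 0,"rz": 0,"hand": 0.4}]'

```text
time_s: 9.1
position: [0.5519, -0.0123, 0.1036]
ee_rot: [0.719, 0.695, -0.0, -0.0]
contact_force: [0.0, 0.4, -0.9]
grip_width: 0.0527
grip_force: 37.2
```

Emit:
move_arm --targets '[{"tx": 0,"ty": 0,"tz": -0.002,"rx": 0,"ry": 0,"rz": 0,"hand": 0.4},{"tx": 0,"ty": 0,"tz": 0,"rx": 0,"ry": 0,"rz": 0,"hand": 0.4}]'

```text
time_s: 9.3
position: [0.5522, -0.0122, 0.103]
ee_rot: [0.719, 0.695, -0.0, -0.0]
contact_force: [-0.4, -0.7, 0.3]
grip_width: 0.0532
grip_force: 37.2
```

Emit:
move_arm --targets '[{"tx": 0,"ty": 0,"tz": -0.002,"rx": 0,"ry": 0,"rz": 0,"hand": 0.4},{"tx": 0,"ty": 0,"tz": 0,"rx": 0,"ry": 0,"rz": 0,"hand": 0.4}]'

```text
time_s: 9.5
position: [0.5523, -0.0122, 0.1023]
ee_rot: [0.719, 0.695, -0.0, -0.0]
contact_force: [0.4, 0.7, -0.0]
grip_width: 0.0529
grip_force: 37.2
```

Emit:
move_arm --targets '[{"tx": 0,"ty": 0,"tz": -0.002,"rx": 0,"ry": 0,"rz": 0,"hand": 0.4},{"tx": 0,"ty": 0,"tz": 0,"rx": 0,"ry": 0,"rz": 0,"hand": 0.4}]'

```text
time_s: 9.7
position: [0.5524, -0.0122, 0.1017]
ee_rot: [0.719, 0.695, 0.0, 0.0]
contact_force: [-0.4, -0.9, 0.8]
grip_width: 0.0529
grip_force: 37.3
```

Emit:
move_arm --targets '[{"tx": 0,"ty": 0,"tz": -0.002,"rx": 0,"ry": 0,"rz": 0,"hand": 0.4},{"tx": 0,"ty": 0,"tz": 0,"rx": 0,"ry": 0,"rz": 0,"hand": 0.4}]'

```text
time_s: 9.9
position: [0.5525, -0.0122, 0.1015]
ee_rot: [0.719, 0.695, 0.0, 0.0]
contact_force: [-2.1, 0.5, 4.7]
grip_width: 0.0533
grip_force: 37.7
```

```bash
python3 -c "
from h import *
o=r.observe();print(o['position'],o['contact_force'],o['ft_torque'])"
```

```text
[ 0.55245889 -0.01220291  0.10146487] [-2.05222028  0.45471665  4.71240504] [ 0.01157562  0.33168553 -0.06907784]
```

The cap bottoms at TCP z 0.1015 with 4.7 N, which matches the dropped-in height. A gentle anticlockwise feel should confirm the post.

Emit:
move_arm --targets '[{"tx": -0.001,"ty": 0,"tz": 0,"rx": 0,"ry": 0,"rz": 0.3,"hand": 0.4},{"tx": 0,"ty": 0,"tz": 0,"rx": 0,"ry": 0,"rz": 0.3,"hand": 0.4},{"tx": 0,"ty": 0,"tz": 0,"rx": 0,"ry": 0,"rz": 0,"hand": 0.4}]'

```text
time_s: 10.2
position: [0.5523, -0.0122, 0.1018]
ee_rot: [0.689, 0.725, 0.001, 0.001]
contact_force: [-0.6, -0.2, 6.8]
grip_width: 0.053
grip_force: 37.8
```

```bash
python3 -c "
from h import *
o=r.observe();print(o['position'],o['ee_rot'],o['contact_force'],o['ft_torque'])"
```

```text
[ 0.55232898 -0.01218541  0.10180412] [6.88914886e-01 7.24841823e-01 5.64352104e-04 5.40519125e-04] [-0.62127802 -0.19110489  6.76736563] [0.02665489 0.18840915 0.07430032]
```

Emit:
move_arm --targets '[{"tx": 0,"ty": 0,"tz": 0,"rx": 0,"ry": 0,"rz": 0.3,"hand": 0.4},{"tx": 0,"ty": 0,"tz": 0,"rx": 0,"ry": 0,"rz": 0.2,"hand": 0.4},{"tx": 0,"ty": 0,"tz": 0,"rx": 0,"ry": 0,"rz": 0,"hand": 0.4}]'

```text
time_s: 10.5
position: [0.5521, -0.0122, 0.102]
ee_rot: [0.663, 0.748, 0.0, 0.0]
contact_force: [-3.0, 0.4, 8.1]
grip_width: 0.0531
grip_force: 38.0
```

```bash
python3 -c "
from h import *
o=r.observe();print(o['position'],o['ee_rot'],o['contact_force'],o['ft_torque'])"
```

```text
[ 0.55214952 -0.01217072  0.1020012 ] [6.63425850e-01 7.48241729e-01 4.69997877e-04 4.85277247e-04] [-3.00267879  0.42962551  8.05648929] [ 0.04511764  0.56426728 -0.11271744]
```

Turning back raised the cap slightly along the thread and met mild resistance, so it is engaged. Now I'll screw clockwise, following the pitch of about 0.32 mm per 4°.

Emit:
move_arm --targets '[{"tx": 0,"ty": 0,"tz": 0,"rx": 0,"ry": 0,"rz": -0.5,"hand": 0.4},{"tx": 0,"ty": 0,"tz": -0.0006,"rx": 0,"ry": 0,"rz": -0.5,"hand": 0.4},{"tx": 0,"ty": 0,"tz": -0.0008,"rx": 0,"ry": 0,"rz": -0.5,"hand": 0.4},{"tx": 0,"ty": 0,"tz": -0.0008,"rx": 0,"ry": 0,"rz": -0.5,"hand": 0.4},{"tx": 0,"ty": 0,"tz": -0.0008,"rx": 0,"ry": 0,"rz": -0.5,"hand": 0.4},{"tx": 0,"ty": 0,"tz": 0,"rx": 0,"ry": 0,"rz": 0,"hand": 0.4}]'

```text
time_s: 11.1
position: [0.5525, -0.0123, 0.1005]
ee_rot: [0.784, 0.62, 0.001, 0.001]
contact_force: [0.7, 0.3, 5.7]
grip_width: 0.0529
grip_force: 37.7
```

```bash
cat > s.py <<'E'
from h import *
np.set_printoptions(precision=4,suppress=True)
o=r.observe();q=o['ee_rot'];print(o['time_s'],o['position'],'yaw',np.degrees(2*np.arctan2(q[1],q[0])),o['contact_force'],o['ft_torque'],o['joints'][5])
m=model('wrist');b,e=viewer.snapshot('wrist');P=cloud(m,e);D=P-o['position']
s=(np.hypot(D[...,0],D[...,1])<.02)&(D[...,2]>.012)&(D[...,2]<.04)
q=D[s];A=np.c_[q[:,:2],np.ones(len(q))];c=np.linalg.lstsq(A,q[:,2],rcond=None)[0];print('cap top rel plane',c,'top z',c[2]+o['position'][2])
E
python3 s.py
```

```text
11.1 [ 0.5525 -0.0123  0.1005] yaw 76.6860470657181 [0.6682 0.2655 5.6966] [-0.0907 -0.0352 -0.1323] 1.7809994618917686
cap top rel plane [-0.0039 -0.0061  0.0234] top z 0.1238926564162916
```

Emit:
move_arm --targets '[{"tx": 0,"ty": 0,"tz": -0.0006,"rx": 0,"ry": 0,"rz": -0.5,"hand": 0.4},{"tx": 0,"ty": 0,"tz": -0.0008,"rx": 0,"ry": 0,"rz": -0.5,"hand": 0.4},{"tx": 0,"ty": 0,"tz": -0.0008,"rx": 0,"ry": 0,"rz": -0.5,"hand": 0.4},{"tx": 0,"ty": 0,"tz": -0.0008,"rx": 0,"ry": 0,"rz": -0.5,"hand": 0.4},{"tx": 0,"ty": 0,"tz": -0.0008,"rx": 0,"ry": 0,"rz": -0.5,"hand": 0.4},{"tx": 0,"ty": 0,"tz": 0,"rx": 0,"ry": 0,"rz": 0,"hand": 0.4}]'

```text
time_s: 11.75
position: [0.5525, -0.0123, 0.099]
ee_rot: [0.88, 0.475, 0.001, 0.0]
contact_force: [1.0, -0.1, 4.4]
grip_width: 0.053
grip_force: 37.7
```

```bash
python3 s.py
```

```text
11.75 [ 0.5525 -0.0123  0.099 ] yaw 56.686132620439174 [ 0.9892 -0.1068  4.4397] [ 0.0316 -0.0178 -0.0898] 2.130098879757683
cap top rel plane [-0.005  -0.0042  0.0234] top z 0.12238272223692337
```

Emit:
move_arm --targets '[{"tx": 0,"ty": 0,"tz": -0.0006,"rx": 0,"ry": 0,"rz": -0.5,"hand": 0.4},{"tx": 0,"ty": 0,"tz": -0.0008,"rx": 0,"ry": 0,"rz": -0.5,"hand": 0.4},{"tx": 0,"ty": 0,"tz": 0,"rx": 0,"ry": 0,"rz": 0,"hand": 0.4}]'

```text
time_s: 12.1
position: [0.5524, -0.0123, 0.0982]
ee_rot: [0.911, 0.413, 0.001, 0.0]
contact_force: [1.0, 0.2, 4.6]
grip_width: 0.0529
grip_force: 37.8
```

```bash
python3 s.py
```

```text
12.1 [ 0.5524 -0.0123  0.0982] yaw 48.76276132669692 [1.0278 0.2202 4.6238] [-0.0094  0.     -0.0797] 2.268353377669655
cap top rel plane [-0.006  -0.0016  0.0235] top z 0.12169185061297383
```

Emit:
move_arm --targets '[{"tx": 0,"ty": 0,"tz": -0.0008,"rx": 0,"ry": 0,"rz": -0.5,"hand": 0.4},{"tx": 0,"ty": 0,"tz": 0,"rx": 0,"ry": 0,"rz": 0,"hand": 0.4}]'

```text
time_s: 12.35
position: [0.5525, -0.0122, 0.0982]
ee_rot: [0.924, 0.381, 0.001, 0.0]
contact_force: [0.5, -0.1, 7.3]
grip_width: 0.0535
grip_force: 37.9
```

```bash
python3 s.py
```

```text
12.35 [ 0.5525 -0.0122  0.0982] yaw 44.822577759856415 [ 0.4727 -0.0666  7.2807] [-0.0651 -0.0218 -0.0181] 2.33715466846279
cap top rel plane [-0.0038 -0.0029  0.0235] top z 0.12165326367475994
```

Emit:
move_arm --targets '[{"tx": 0,"ty": 0,"tz": -0.0006,"rx": 0,"ry": 0,"rz": -0.5,"hand": 0.4},{"tx": 0,"ty": 0,"tz": 0,"rx": 0,"ry": 0,"rz": 0,"hand": 0.4}]'

```text
time_s: 12.6
position: [0.5526, -0.0122, 0.0982]
ee_rot: [0.937, 0.349, 0.001, 0.0]
contact_force: [0.0, 0.3, 7.7]
grip_width: 0.0528
grip_force: 38.0
```

```bash
python3 s.py
```

```text
12.6 [ 0.5526 -0.0122  0.0982] yaw 40.823913331168185 [0.028  0.3113 7.6971] [ 0.0039  0.0621 -0.0819] 2.4069572119081157
cap top rel plane [-0.0032 -0.0006  0.0235] top z 0.12163390353717946
```

It is seated: z stays at 0.0982, which gives a mount top of 0.1165 as expected. I'll turn a little further to snug it.

Emit:
move_arm --targets '[{"tx": 0,"ty": 0,"tz": 0,"rx": 0,"ry": 0,"rz": -0.5,"hand": 0.4},{"tx": 0,"ty": 0,"tz": 0,"rx": 0,"ry": 0,"rz": 0,"hand": 0.4}]'

```text
time_s: 12.85
position: [0.5526, -0.0122, 0.0982]
ee_rot: [0.949, 0.316, 0.001, 0.0]
contact_force: [-1.1, -0.4, 8.6]
grip_width: 0.0528
grip_force: 38.0
```

```bash
python3 s.py
```

```text
12.85 [ 0.5526 -0.0122  0.0982] yaw 36.82376650622467 [-1.0897 -0.4382  8.5757] [ 0.0035  0.0407 -0.0476] 2.4767450317556072
cap top rel plane [-0.0046 -0.0011  0.0234] top z 0.12164421292817351
```

Emit:
move_arm --targets '[{"tx": 0,"ty": 0,"tz": 0,"rx": 0,"ry": 0,"rz": -0.4,"hand": 0.4},{"tx": 0,"ty": 0,"tz": 0,"rx": 0,"ry": 0,"rz": 0,"hand": 0.4}]'

```text
time_s: 13.1
position: [0.5526, -0.0122, 0.0982]
ee_rot: [0.957, 0.289, 0.001, 0.0]
contact_force: [0.2, -0.6, 7.6]
grip_width: 0.053
grip_force: 38.0
```

```bash
python3 s.py
```

```text
13.1 [ 0.5526 -0.0122  0.0982] yaw 33.64826305158461 [ 0.201  -0.5549  7.6459] [ 0.0116  0.0113 -0.0735] 2.532161117350474
cap top rel plane [-0.0036 -0.0013  0.0235] top z 0.12165849888329316
```

Emit:
move_arm --targets '[{"tx": 0,"ty": 0,"tz": 0,"rx": 0,"ry": 0,"rz": -0.4,"hand": 0.4},{"tx": 0,"ty": 0,"tz": 0,"rx": 0,"ry": 0,"rz": 0,"hand": 0.4}]'

```text
time_s: 13.35
position: [0.5526, -0.0122, 0.0982]
ee_rot: [0.965, 0.263, 0.001, 0.0]
contact_force: [0.5, -0.1, 8.0]
grip_width: 0.0527
grip_force: 38.0
```

```bash
python3 s.py
```

```text
13.35 [ 0.5526 -0.0122  0.0982] yaw 30.45206008364733 [ 0.4965 -0.129   8.0118] [ 0.0254 -0.0329 -0.067 ] 2.587991663294206
cap top rel plane [-0.0045 -0.0017  0.0235] top z 0.12167171415971215
```

Emit:
move_arm --targets '[{"tx": 0,"ty": 0,"tz": 0,"rx": 0,"ry": 0,"rz": -0.4,"hand": 0.4},{"tx": 0,"ty": 0,"tz": 0,"rx": 0,"ry": 0,"rz": 0,"hand": 0.4}]'

```text
time_s: 13.6
position: [0.5526, -0.0122, 0.0982]
ee_rot: [0.972, 0.236, 0.001, 0.0]
contact_force: [-0.3, -0.9, 8.3]
grip_width: 0.0532
grip_force: 38.0
```

```bash
python3 s.py
```

```text
13.6 [ 0.5526 -0.0122  0.0982] yaw 27.249700593098378 [-0.3389 -0.8806  8.3469] [ 0.0082  0.0161 -0.0521] 2.6438584986381812
cap top rel plane [-0.003  -0.0012  0.0235] top z 0.12162104852481197
```

Emit:
move_arm --targets '[{"tx": 0,"ty": 0,"tz": 0.0032,"rx": 0,"ry": 0,"rz": 0,"hand": 0.4},{"tx": 0,"ty": 0,"tz": 0,"rx": 0,"ry": 0,"rz": 0,"hand": 0.4}]'

```text
time_s: 13.85
position: [0.5519, -0.0122, 0.0982]
ee_rot: [0.972, 0.236, -0.0, 0.0]
contact_force: [-0.8, -0.7, 2.7]
grip_width: 0.0528
grip_force: 37.7
```

```bash
python3 s.py
```

```text
13.85 [ 0.5519 -0.0122  0.0982] yaw 27.30677224646016 [-0.8454 -0.7222  2.7247] [-0.0196  0.0337 -0.0174] 2.642906400558448
cap top rel plane [-0.0043 -0.0004  0.0234] top z 0.121685144213669
```

Emit:
move_arm --targets '[{"tx": 0,"ty": 0,"tz": 0.003,"rx": 0,"ry": 0,"rz": 0,"hand": 0.4},{"tx": 0,"ty": 0,"tz": 0,"rx": 0,"ry": 0,"rz": 0,"hand": 0.4}]'

```text
time_s: 14.1
position: [0.5517, -0.0122, 0.0986]
ee_rot: [0.972, 0.236, -0.001, -0.0]
contact_force: [2.7, -0.1, -5.3]
grip_width: 0.0529
grip_force: 38.9
```

```bash
python3 s.py
```

```text
14.1 [ 0.5517 -0.0122  0.0986] yaw 27.25055875845359 [ 2.6673 -0.1112 -5.2628] [-0.0352 -0.6169  0.051 ] 2.643844387054874
cap top rel plane [-0.0025  0.0007  0.0233] top z 0.12193188600590296
```

The thread holds against a light pull, with about 0.4 mm of play left. I'll press back down and turn a few more degrees to take that up.

Emit:
move_arm --targets '[{"tx": 0,"ty": 0,"tz": -0.004,"rx": 0,"ry": 0,"rz": 0,"hand": 0.4},{"tx": 0,"ty": 0,"tz": 0,"rx": 0,"ry": 0,"rz": -0.4,"hand": 0.4},{"tx": 0,"ty": 0,"tz": 0,"rx": 0,"ry": 0,"rz": 0,"hand": 0.4}]'

```text
time_s: 14.45
position: [0.5519, -0.0122, 0.0983]
ee_rot: [0.978, 0.208, 0.0, 0.0]
contact_force: [-0.1, 0.1, 1.9]
grip_width: 0.0531
grip_force: 39.6
```

```bash
python3 s.py
```

```text
14.45 [ 0.5519 -0.0122  0.0983] yaw 23.97823929656977 [-0.1285  0.0594  1.9155] [-0.0709  0.0813 -0.1014] 2.700930234383281
cap top rel plane [-0.0036  0.0003  0.0234] top z 0.12167765259284788
```

Emit:
move_arm --targets '[{"tx": 0,"ty": 0,"tz": 0,"rx": 0,"ry": 0,"rz": -0.3,"hand": 0.4},{"tx": 0,"ty": 0,"tz": 0,"rx": 0,"ry": 0,"rz": 0,"hand": 0.4}]'

```text
time_s: 14.7
position: [0.552, -0.0122, 0.0982]
ee_rot: [0.982, 0.188, 0.0, 0.0]
contact_force: [0.7, 0.1, 2.8]
grip_width: 0.0529
grip_force: 39.8
```

```bash
python3 s.py
```

```text
14.7 [ 0.552  -0.0122  0.0982] yaw 21.672658626415124 [0.6814 0.1155 2.7615] [-0.0512  0.0631 -0.0121] 2.7412329390191514
cap top rel plane [-0.0044 -0.0012  0.0235] top z 0.12168179407840969
```

It is fully seated. Releasing and backing off.

Emit:
move_arm --targets '[{"tx": 0,"ty": 0,"tz": 0.001,"rx": 0,"ry": 0,"rz": 0,"hand": 0.7},{"tx": 0,"ty": 0,"tz": 0,"rx": 0,"ry": 0,"rz": 0,"hand": 1},{"tx": 0,"ty": 0,"tz": 0,"rx": 0,"ry": 0,"rz": 0,"hand": 1},{"tx": 0,"ty": 0,"tz": 0,"rx": 0,"ry": 0,"rz": 0,"hand": 1},{"tx": 0,"ty": 0,"tz": 0.03,"rx": 0,"ry": 0,"rz": 0,"hand": 1},{"tx": 0,"ty": 0,"tz": 0.1,"rx": 0,"ry": 0,"rz": 0,"hand": 1},{"tx": 0,"ty": 0,"tz": 0.1,"rx": 0,"ry": 0,"rz": 0,"hand": 1},{"tx": 0,"ty": 0,"tz": 0,"rx": 0,"ry": 0,"rz": 0,"hand": 1}]'

```text
time_s: 15.55
position: [0.5538, -0.0122, 0.1971]
ee_rot: [0.982, 0.188, 0.004, 0.001]
contact_force: [0.3, 0.4, -0.6]
grip_width: 0.085
grip_force: 0.0
```

Run:
```python
from h import *
np.set_printoptions(precision=4,suppress=True)
o=r.observe();print(o['position'],o['contact_force'],o['grip_width'],o['time_s'])
m=model('wrist');b,e=viewer.snapshot('wrist');P=cloud(m,e);save(b,'w5.png')
s=(np.hypot(P[...,0]-.551,P[...,1]+.0128)<.018)&(P[...,2]>.1)&(P[...,2]<.15)
q=P[s];A=np.c_[q[:,:2]-[.551,-.0128],np.ones(len(q))];print('plane',np.linalg.lstsq(A,q[:,2],rcond=None)[0],len(q))
s=(np.hypot(P[...,0]-.551,P[...,1]+.0128)<.045)&(P[...,2]>.112)&(P[...,2]<.15)
print(cv2.minEnclosingCircle(cv2.convexHull(P[s][:,:2].astype(np.float32))))
```

```text
[ 0.5538 -0.0122  0.1971] [ 0.3187  0.4402 -0.6051] 0.08495156179348064 15.55
plane [-0.0035 -0.0007  0.1217] 1319
((0.5507634282112122, -0.012627323158085346), 0.02750414051115513)
```

View pics/w5.png

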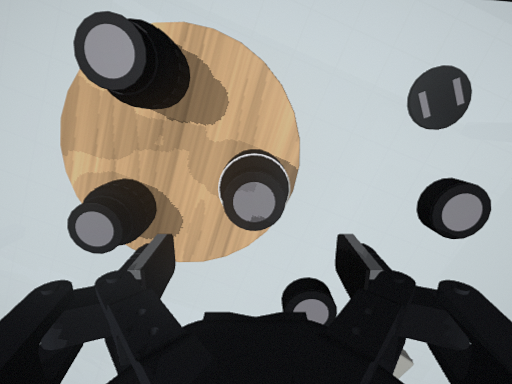

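The cap sits level and concentric on the lens at (253,195), at its home height. The two other lenses stand undisturbed and the gripper is clear.

```bash
python3 -c "
from h import *
print(r.job_done())"
```

```text
the job is handed in; nothing more can be done
None
```

The smallest rear cap is on the bare lens, screwed down until its ceiling rests on the mount, released with the gripper clear, and the job is handed in. It dropped straight into the gaps by chance, so I only felt about 9° backwards, and I stopped turning about 25° past the seat without feeling it tighten hard.

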